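Index the rotary table to the next hole

ROBOT

A 7-joint arm with a two-finger parallel gripper is mounted at the origin on a cart in front of the work surface, level with it; the furniture and walls round the work are solid. World frame = base frame: x ahead of the robot, y to its left, z up, the work surface at z = 0. Lengths are in m, angles in rad, forces in N, time in s.
With the tool pointing down it reaches from about 0.425 to 0.95 m from the base axis. Payload 4.7 kg.
Tool frame: the origin (TCP) lies between the finger pads; the fingertips stand 25 mm ahead of it and the grasp point (between the pads) lies 6 mm ahead of it; z points along the fingers, y is the line along which they close (so a half turn about z gives the same grasp; the last joint's range is limited). The gripper opens to 85 mm and grips with 20 to 120 N. Pads are 22 mm wide; open, the fingers measure 114 mm over their backs; the gripper's body (76 mm by 85 mm) begins 54 mm behind the grasp point. The pads swing forward as they close: fully open they stand 13 mm farther back than shut.
Start: joints at [-1.189, 0.469, -0.049, 1.532, 0.024, 1.141, -0.082], TCP at [0.27, 0.619, 0.256] pointing down, gripper open.
Joint ranges: [-2.59, 2.59], [-0.33, 1.99], [-1.39, 1.29], [0.1, 2.45], [-1.04, 4.18], [0.21, 1.99], [-2.66, 2.66]. Speed limits (rad/s): [2.57, 2.57, 3.14, 3.14, 3.14, 3.14, 3.14].

INTERFACE

Orientations are given as a 3x3 rotation matrix whose columns are the frame's x, y, z axes.
In Python, from rig import * gives the robot as it stands. Calls block until the motion is done:
- movep(position, orientation): joint-space move of the TCP to a pose.
- move_l(position, attitude=None, feed=0.15, until_force=None): straight line of the TCP; attitude=None keeps the orientation; feed is the mean speed in m/s. With until_force (N) it stops when the force on the tool has changed by that much, and returns True; else False.
- move_joints(angles): joint-space move.
- command_gripper(opening, newtons=None): finger opening in m; newtons is the grip in N (None keeps the last); returns when the fingers have stopped.
- sleep(seconds).
- inverse_kinematics(position, orientation): joint angles nearest the present ones, or None.
- sense(): the state.
- camera(name): name is "scene" or "side" or "wrist"; returns (picture, depth): 480x640x3 uint8, red, green, blue; 480x640 float32, m along the optical axis (not along the pixel's ray), 0 where there is no reading.
- camera_params(name): a dict with "K" (3x3 intrinsics, pixels), "position" and "rotation" of the camera in the world; the wrist camera has in their place "tool_from_camera" (4x4, takes a point from camera to tool coordinates, whose origin is the TCP and whose axes are the flange's). Camera axes: x right, y down, z forward; pixel columns grow to the right and rows downward; lengths in m; the calibration is good to about 2 mm. A picture is of the moment at which its call begins: read the wrist's pose just before it. camera_params takes no time and is no camera call.
A pose or a line that the arm cannot do raises Unreachable and nothing moves.
- finish_job(): hands the job in; it is judged then, once.
The state is a dict: "time_s": time; "joint_pos": joint angles; "qd": joint speeds; "joint_efforts": joint torques, N m; "position": TCP position; "tcp_rot": TCP orientation; "wrist_force": force on the tool from outside, world axes, zero at the start; "ft_torque": the same for the moment, N m; "finger_gap": finger opening in m; "gripper_force": force on a finger pad.
Only numpy, scipy, OpenCV 4.12 (cv2) and the standard library are available. Lean on these libraries where they do the work, as an engineer would, in place of code of your own. Each camera call takes 0.05 s, during which the arm holds its last target. There are 200 camera calls.

TASK

Index the dish wheel on the rotary table by one division: push the clamp lever anticlockwise (seen from above) right over to its loose stop, then press the plunger knob down with a fingertip and, with it pressed, turn the table clockwise to the very next hole and let the plunger spring all the way back up in it, then push the clamp lever clockwise back to its tight stop. Only touch and push with the fingers: grip nothing, leave the wheel lying in its nest, do not turn the table backwards or past the next hole, and leave the other things on the bench where they are.

Things in the scene. Friction and masses are not known exactly. Their poses are not given: they have to be found in the camera images.
- fixture: indexing rotary table, a grey cast base 253 mm across that stands fixed on the bench, with a bright steel index ring (top 26 mm above the bench) and a steel table 160 mm across on it. Origin: on the table's axis at bench height; z up. Its axes turn with the base, whose yaw differs each time. The ring has 8 equally spaced holes (45 degrees apart) on a circle of 105 mm radius, joined by a narrow circular slot. The wheel on the table reaches 62 mm above the bench
- table_center (a point): centre of the table's top face, on the turning axis, 38 mm above the bench
- turntable (a joint): angle of the table in rad, 0 at the start, positive clockwise seen from above; the next hole is at 0.785 (45 degrees). Unclamped and with the plunger pressed it turns easily (about 1 N at the knob); clamped, a brake holds it
- plunger_top (a point): centre of the top face of the plunger knob: black round knob 30 mm across and 10 mm high on a lug of the table, 105 mm from the turning axis; it goes round with the table. Top face 61 mm above the bench when the plunger is up, 51 mm when fully pressed. From the start position the knob goes clockwise along the side of the fixture nearest to the robot
- plunger (a joint): how far the plunger is pressed down, in m: 0 up (pin locked in a hole), 0.010 fully pressed. The spring takes about 2 N to start and 5.5 N to press fully. Pressed at least 9 mm the table is free; released between holes it rides under the ring at 8 mm and springs up by itself (round nose) when turned over the next hole, which then locks the table. The friction of a fingertip pressing on the knob is enough to carry it round
- clamp (a joint): angle of the clamp lever in rad: 0 at its tight stop (clockwise end), 1.2 at its loose stop (anticlockwise end, seen from above). Stays where it is left; about 3 N at the grip moves it, 4 N near the tight stop
- lever_pivot (a point): on the lever's vertical pivot axis, 45 mm above the bench, 149 mm from the table's axis along the base's -y
- lever_grip (a point): on the black round grip of the clamp lever, 75 mm from the pivot and 47 mm above the bench, on the grip's centre line. The grip is 16 mm thick and runs outward from the pivot, from 45 to 96 mm from it, about 36 to 56 mm above the bench; the bench under it is clear
- wheel_center (a point): centre (half-way up) of the white dish wheel, 102 mm across and 24 mm high, lying loose in a 5 mm high round nest in the middle of the table; its centre is 50 mm above the bench
- gauge_block: bystander: loose steel gauge block 9x30x20 mm, origin at the centre of its underside
- stone: bystander: loose greenish dressing stone 25x100x13 mm, origin at the centre of its underside
- loupe: bystander: loose black loupe 41 mm across, 36 mm high, origin at the centre of its underside
- v_block: bystander: loose steel V block 55x36x32 mm, origin at the centre of its underside
- tape: bystander: loose roll of masking tape 96 mm across, 25 mm high, origin at the centre of its underside

How it is judged:
On the way, in this order (a step that is already met when the one before it is completed fails the run):
1. the clamp lever is pushed over to its loose stop while the table still stands locked in its first hole (value of joint clamp above 1 rad and value of joint turntable between -0.03 and 0.03 rad and value of joint plunger below 0.002 m), for 0.1 s.
2. the plunger is pressed in and the table is on its way between the holes (value of joint plunger above 0.007 m and value of joint turntable between 0.15 and 0.7 rad and value of joint clamp above 0.7 rad).
3. the plunger has sprung up in the next hole, the clamp still loose (value of joint plunger below 0.002 m and value of joint turntable between 0.755 and 0.815 rad and value of joint clamp above 0.7 rad), for 0.2 s.
At the end, for the whole second after the job is handed in: the table stands at the next hole clockwise (0.785 rad, within 0.03), the plunger is up in it (pressed less than 2 mm), the clamp lever is back at its tight stop (within 0.15 rad), and the wheel lies flat in its nest (centre within 6 mm of the axis) (value of joint clamp below 0.15 rad and value of joint plunger below 0.002 m and value of joint turntable between 0.755 and 0.815 rad and horizontal distance between wheel_center and table_center below 0.006 m and z of wheel_center in the frame of table_center below 0.016 m and angle between wheel_center's own z axis and vertical below 0.08 rad); the robot touches nothing.
It fails at once if the table is turned past the next hole (value of joint turntable above 0.95 rad).
It fails at once if the table is turned backwards (value of joint turntable below -0.15 rad).
It fails at once if the wheel is lifted or thrown out of its nest (z of wheel_center in the frame of table_center above 0.02 m or horizontal distance between wheel_center and table_center above 0.01 m).
It fails at once if another thing on the bench is moved or lifted (distance of any of gauge_block, stone, loupe, v_block, tape from where it was at the start of the episode above 0.01 m).
It also fails if it takes over 67 s, if anything falls off the work surface, if the arm or the gripper's body presses on something with over 40 N, if the wrist force passes 120 N, or if a joint passes its speed limit or range.

## Working session

There is one attempt and no reset: what is moved stays moved. The work goes in short steps, each a Python script; the robot and the scene stay as the last script left them, time stands still between calls to the robot, and variables do not carry over. Pictures are saved under pics/ and viewed, at most 10 in all, crops included, and the job is handed in when it is done.

```bash
ls; mkdir -p pics
python3 - <<'E'
from rig import *
import cv2,numpy as np
for n in("scene","side"):
    p,d=camera(n); cv2.imwrite(f"pics/{n}0.png",p[:,:,::-1]); np.savez(f"{n}0.npz",p=p,d=d)
    c=camera_params(n); print(n,c)
s=sense(); print(s["time_s"],s["position"],s["tcp_rot"],s["finger_gap"])
E
```

```text
pics
scene {'K': array([[433.97061607,   0.        , 315.92034748],
       [  0.        , 433.97061607, 237.60194898],
       [  0.        ,   0.        ,   1.        ]]), 'position': array([0.02367064, 0.60589743, 0.60035327]), 'rotation': array([[-0.7767227 , -0.35426208,  0.52076888],
       [-0.62982714,  0.43105047, -0.64615266],
       [ 0.00442971, -0.82987581, -0.55793056]])}
side {'K': array([[584.09695993,   0.        , 324.14992927],
       [  0.        , 584.09695993, 234.44919041],
       [  0.        ,   0.        ,   1.        ]]), 'position': array([0.4692414 , 1.22925233, 0.66087688]), 'rotation': array([[-0.99894188, -0.03905218,  0.02429103],
       [-0.0389659 ,  0.43812158, -0.89807079],
       [ 0.0244292 , -0.89806704, -0.4391797 ]])}
0.1 [0.26935118 0.61840647 0.25535857] [[-9.16809286e-01  3.99324850e-01 -6.30651076e-04]
 [ 3.99325341e-01  9.16807823e-01 -1.63971670e-03]
 [-7.65937845e-05 -1.75514245e-03 -9.99998457e-01]] 0.08532789333380858
```

View pics/scene0.png

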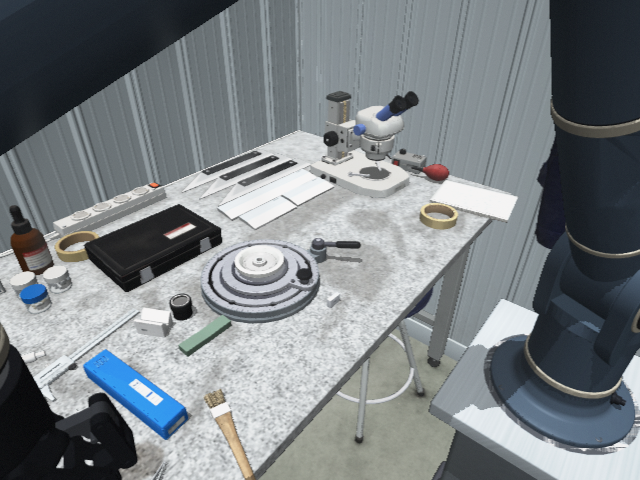

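View pics/side0.png

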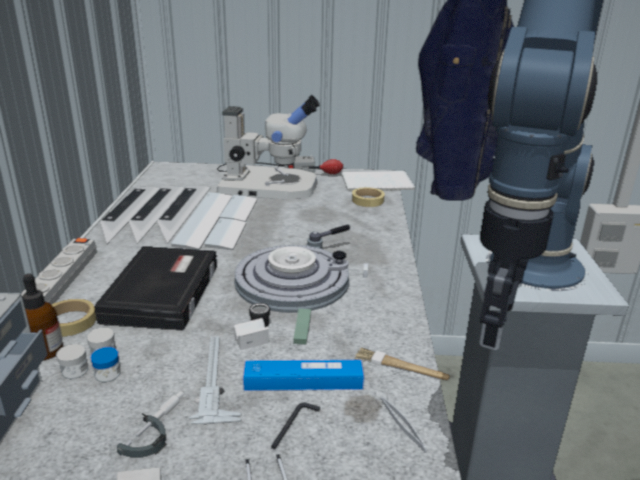

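The scene picture shows the wheel at about (260,262), the knob at (304,272), the lever pivot at (318,245), the grip out to (360,244) and the gauge block at (333,298). In the side picture the wheel is at (292,260), the knob at (339,257), the pivot at (315,240) and the grip at (345,229).

```bash
cat > h.py <<'E'
import numpy as np,cv2
def cast(c,uv,z):
    uv=np.atleast_2d(np.asarray(uv,float)); r=np.c_[uv,np.ones(len(uv))]@np.linalg.inv(c["K"]).T@c["rotation"].T
    return c["position"]+r*((z-c["position"][2])/r[:,2:3])
def points(c,d):
    v,u=np.mgrid[:480,:640]; r=np.stack([u,v,np.ones_like(u)],-1)@np.linalg.inv(c["K"]).T
    return c["position"]+(r*d[...,None])@c["rotation"].T
E
python3 - <<'E'
from rig import camera_params
from h import *
roi={"scene":dict(knob=(290,258,320,285),grip=(328,236,366,252),wheel=(228,238,292,290),gauge=(322,288,345,310),stone=(175,312,236,358),loupe=(168,290,195,322)),
"side":dict(knob=(330,248,350,268),grip=(328,222,355,240),wheel=(265,243,318,280),gauge=(350,260,372,274),stone=(290,305,316,347),loupe=(246,302,273,328))}
for n in roi:
    c=camera_params(n); f=np.load(n+"0.npz"); p=f["p"].astype(int); P=points(c,f["d"])
    X=P[...,0];Y=P[...,1];Z=P[...,2]
    for k,(a,b,e,g) in roi[n].items():
        sub=p[b:g,a:e]; mx=sub.max(-1)
        m=(mx<75) if k in("knob","grip","loupe") else (sub.min(-1)>200) if k in("wheel","gauge") else (sub[...,1]>sub[...,0]+15)
        m=m.astype(np.uint8); nn,L,S,C=cv2.connectedComponentsWithStats(m); i=1+np.argmax(S[1:,4]); mm=L==i
        q=P[b:g,a:e][mm]; q=q[q[:,2]>-0.01]
        print(n,k,S[i],"box+",S[i,:2]+[a,b],"pix c",C[i]+[a,b],"depthmed",np.median(q,0).round(3),"min",np.percentile(q,3,axis=0).round(3),"max",np.percentile(q,97,axis=0).round(3))
        if k=="knob": print("   cast61",cast(c,C[i]+[a,b],0.061).round(4), "top px", (lambda t:t.mean(0).round(4))(q[q[:,2]>0.057]) if (q[:,2]>0.057).any() else None)
        if k=="wheel":
            cs=max(cv2.findContours(mm.astype(np.uint8),0,1)[0],key=cv2.contourArea).reshape(-1,2)
            h=cv2.convexHull(cs).reshape(-1,2)+[a,b]; w=cast(c,h,0.062)[:,:2].astype(np.float32)
            print("   wheel hull circle",cv2.minEnclosingCircle(w)); 
            t=q[(q[:,2]>0.058)&(q[:,2]<0.068)][:,:2].astype(np.float32); print("   top circle",cv2.minEnclosingCircle(t),len(t))
        if k=="grip":
            ctr,sz,an=cv2.minAreaRect(np.argwhere(mm)[:,::-1].astype(np.float32)+[a,b]); bp=cv2.boxPoints((ctr,sz,an)); print("   rect cast",cast(c,[ctr],0.047).round(4),cast(c,bp,0.047)[:,:2].round(3).tolist())
    img=f["p"][:,:,::-1]; crop=img[225:320,190:370] if n=="scene" else img[215:315,225:375]
    cv2.imwrite(f"pics/{n}_crop.png",cv2.resize(crop,None,fx=4,fy=4,interpolation=cv2.INTER_CUBIC))
E
```

```text
scene knob [  7   0  15  26 193] box+ [297 258] pix c [304.52849741 273.75129534] depthmed [0.466 0.095 0.06 ] min [0.453 0.019 0.015] max [0.525 0.107 0.062]
   cast61 [[0.4637 0.0953 0.061 ]] top px [0.4655 0.0946 0.0605]
scene grip [  0   6  32   6 143] box+ [328 242] pix c [346.15384615 244.64335664] depthmed [ 0.468 -0.053  0.05 ] min [ 0.445 -0.069  0.042] max [ 0.499 -0.036  0.057]Traceback (most recent call last):
  File "<stdin>", line 21, in <module>
cv2.error: OpenCV(4.12.0) /io/opencv/modules/imgproc/src/convhull.cpp:143: error: (-215:Assertion failed) total >= 0 && (depth == CV_32F || depth == CV_32S) in function 'convexHull'
```

Run:
```python
from rig import camera_params
from h import *
from scipy.optimize import least_squares
for n in("scene","side"):
    c=camera_params(n); f=np.load(n+"0.npz"); p=f["p"].astype(int); P=points(c,f["d"]); Z=P[...,2]; mx=p.max(-1)
    near=np.hypot(P[...,0]-.53,P[...,1]-.14)<.25
    # wheel top rim, R 51
    a=near&(Z>.0585)&(Z<.066)&(p.min(-1)>140); q=P[a]
    (ctr,r)=cv2.minEnclosingCircle(q[:,:2].astype(np.float32)); print(n,"wheel",np.round(ctr,4),round(r,4),len(q))
    # base outline: points above bench 15..30 -> circle by extents
    b=near&(Z>.012)&(Z<.03)&(np.hypot(P[...,0]-ctr[0],P[...,1]-ctr[1])<.14); q=P[b]; ctr2,r2=cv2.minEnclosingCircle(q[:,:2].astype(np.float32)); print("  base",np.round(ctr2,4),round(r2,4))
    k=near&(Z>.058)&(Z<.064)&(mx<90)&(np.hypot(P[...,0]-ctr[0],P[...,1]-ctr[1])>.07)&(np.hypot(P[...,0]-ctr[0],P[...,1]-ctr[1])<.13); q=P[k]
    ck,rk=cv2.minEnclosingCircle(q[:,:2].astype(np.float32)); print("  knob",np.round(ck,4),round(rk,4),q.mean(0).round(4),len(q), "R",np.hypot(ck[0]-ctr[0],ck[1]-ctr[1]))
    g=near&(Z>.03)&(Z<.075)&(np.hypot(P[...,0]-ctr[0],P[...,1]-ctr[1])>.135); q=P[g]
    dark=q[mx[g]<75]; print("  lever n",len(q),len(dark),"dark mean",dark.mean(0).round(4))
    vx,vy,x0,y0=cv2.fitLine(dark[:,:2].astype(np.float32),cv2.DIST_HUBER,0,.01,.01).ravel(); t=(dark[:,:2]-[x0,y0])@[vx,vy]; print("  grip line",vx,vy,x0,y0,"ends",np.percentile(t,[2,98]).round(4))
    gr=q[mx[g]>=75]; print("  grey",gr.mean(0).round(4),gr.min(0).round(3),gr.max(0).round(3),"highest",gr[gr[:,2]>.055].mean(0).round(4))
    img=f["p"][:,:,::-1]; crop=img[225:320,190:370] if n=="scene" else img[215:315,225:375]
    cv2.imwrite(f"pics/{n}_crop.png",cv2.resize(crop,None,fx=4,fy=4,interpolation=cv2.INTER_CUBIC))
    # bystander depth blobs off the fixture
    o=near&(Z>.006)&(Z<.06)&(np.hypot(P[...,0]-ctr[0],P[...,1]-ctr[1])>.135); nn,L,S,C=cv2.connectedComponentsWithStats(o.astype(np.uint8))
    for i in range(1,nn):
        if S[i,4]>25: w=P[L==i]; print("  blob",C[i].round(),S[i,4],w.min(0).round(3),w.max(0).round(3))
```

```text
scene wheel [0.5694 0.1175] 0.0522 548
  base [0.5588 0.1184] 0.137
  knob [0.4678 0.0934] 0.0167 [0.4661 0.0943 0.0608] 119 R 0.10444846395728591
  lever n 1815 1204 dark mean [0.7021 0.1378 0.0438]
  grip line 0.79131496 0.61140877 0.6830132 0.1141451 ends [-0.2914  0.1361]
  grey [0.5947 0.1896 0.0373] [ 0.448 -0.073  0.03 ] [0.758 0.367 0.057] highest [ 0.4619 -0.0622  0.0559]
  blob [187. 247.] 1595 [0.74  0.073 0.006] [0.779 0.255 0.053]
  blob [330. 246.] 467 [ 0.444 -0.073  0.006] [ 0.544 -0.007  0.057]
  blob [333. 299.] 116 [0.401 0.059 0.006] [0.413 0.091 0.023]
  blob [180. 305.] 460 [0.596 0.264 0.006] [0.637 0.305 0.039]
  blob [154. 321.] 736 [0.592 0.313 0.006] [0.656 0.367 0.035]
  blob [204. 334.] 706 [0.519 0.246 0.006] [0.548 0.346 0.016]
side wheel [0.5686 0.1204] 0.0535 450
  base [0.556 0.121] 0.1372
  knob [0.4651 0.0979] 0.0151 [0.4657 0.0986 0.0614] 71 R 0.10601824544683636
  lever n 1501 887 dark mean [0.7072 0.1449 0.0456]
  grip line 0.78700083 0.61695194 0.71578956 0.13946 ends [-0.3276  0.0948]
  grey [0.5935 0.1887 0.0376] [ 0.441 -0.071  0.03 ] [0.771 0.369 0.058] highest [ 0.4634 -0.0571  0.0568]
  blob [326. 235.] 357 [ 0.441 -0.071  0.014] [ 0.544 -0.005  0.058]
  blob [202. 273.] 992 [0.739 0.073 0.006] [0.78  0.257 0.052]
  blob [366. 270.] 47 [0.402 0.063 0.006] [0.409 0.095 0.023]
  blob [255. 325.] 1023 [0.591 0.267 0.006] [0.655 0.369 0.04 ]
  blob [302. 326.] 442 [0.518 0.248 0.006] [0.545 0.351 0.018]
```

View pics/scene_crop.png

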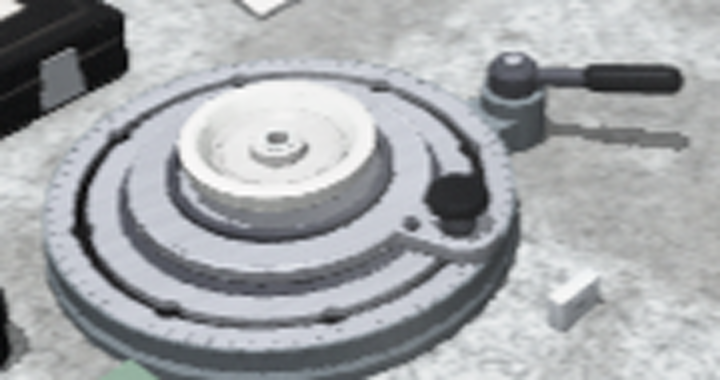

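The crop confirms the knob on its lug on the near right side of the table, the ball at the lever pivot at scene pixel (318,244), the grip pointing right (toward the robot), and the gauge block well clear. Both views agree: axis ≈ (0.569, 0.119), knob radius ≈ 0.105. Next I fix the lever and look from above.

```bash
cat >> h.py <<'E'
def down(phi):  # tool pointing down, y (closing) axis along world heading phi
    y=np.array([np.cos(phi),np.sin(phi),0]); z=np.array([0,0,-1.]); return np.c_[np.cross(y,z),y,z]
E
python3 - <<'E'
from rig import *
from h import *
for n in("scene","side"):
    c=camera_params(n); f=np.load(n+"0.npz"); p=f["p"].astype(int); P=points(c,f["d"])
    g=(P[...,2]>.03)&(P[...,2]<.075)&(P[...,0]>.42)&(P[...,0]<.56)&(P[...,1]<.01)&(P[...,1]>-.1)
    q=P[g]; dark=q[(p.max(-1)[g]<75)&(q[:,0]<.495)]
    vx,vy,x0,y0=cv2.fitLine(dark[:,:2].astype(np.float32),cv2.DIST_HUBER,0,.01,.01).ravel(); t=(dark[:,:2]-[x0,y0])@[vx,vy]
    print(n,len(dark),dark.mean(0).round(4),"heading",np.degrees(np.arctan2(vy,vx)),"ends",[(np.array([x0,y0])+k*np.array([vx,vy])).round(4) for k in(t.min(),t.max())])
    ball=q[(q[:,0]>.5)]; print(" ball zmax",ball[:,2].max(),"c",cv2.minEnclosingCircle(ball[ball[:,2]>.045][:,:2].astype(np.float32)),len(ball))
print("cast ball",cast(camera_params("scene"),[318,243.7],.047),cast(camera_params("side"),[314.5,239.5],.047))
pos=[.49,.06,.36]
s=sense()
for a in range(0,360,30):
    q=inverse_kinematics(pos,down(np.radians(a))); print(a,None if q is None else np.round(q,2))
E
```

```text
scene 135 [ 0.467  -0.0534  0.05  ] heading 29.35079 ends [array([ 0.4433, -0.0667]), array([ 0.4955, -0.0373])]
 ball zmax 0.053507562737250214 c ((0.5192556977272034, -0.028766389936208725), 0.021906163543462753) 215
side 92 [ 0.4669 -0.0504  0.0506] heading 29.051582 ends [array([ 0.4462, -0.0619]), array([ 0.4886, -0.0383])]
 ball zmax 0.05533426188365265 c ((0.518071174621582, -0.024850372225046158), 0.020766042172908783) 182
cast ball [[ 0.52115931 -0.01890518  0.047     ]] [[0.52475866 0.00295269 0.047     ]]
0 [-0.67  0.08  0.5   1.83 -0.04  1.24 -0.16]
30 [-0.61  0.08  0.44  1.83 -0.04  1.24  0.36]
60 [-0.56  0.08  0.38  1.82 -0.03  1.24  0.88]
90 [-0.5   0.08  0.32  1.82 -0.03  1.24  1.4 ]
120 [-0.43  0.08  0.24  1.82 -0.02  1.25  1.91]
150 [-0.36  0.08  0.17  1.81 -0.01  1.25  2.43]
180 None
210 [-1.3   0.14  1.24  1.85 -0.14  1.25 -2.64]
240 [-1.2   0.11  1.11  1.85 -0.11  1.25 -2.16]
270 [-0.82  0.08  0.67  1.83 -0.05  1.24 -1.71]
300 [-0.76  0.08  0.6   1.83 -0.05  1.24 -1.19]
330 [-0.71  0.08  0.55  1.83 -0.04  1.24 -0.68]
```

Run:
```python
from rig import *
from h import *
movep([.49,.06,.36],down(np.radians(29)))
command_gripper(0.0,20)
s=sense(); p,d=camera("wrist"); cp=camera_params("wrist"); print(cp, s["time_s"],s["position"],s["finger_gap"],s["wrist_force"])
T=cp["tool_from_camera"]; c=dict(K=cp["K"],position=s["position"]+s["tcp_rot"]@T[:3,3],rotation=s["tcp_rot"]@T[:3,:3])
np.savez("w0.npz",p=p,d=d,**c)
cv2.imwrite("pics/w0.png",p[:,:,::-1])
```

```text
{'K': array([[337.59137818,   0.        , 323.67738012],
       [  0.        , 337.59137818, 237.63844486],
       [  0.        ,   0.        ,   1.        ]]), 'tool_from_camera': array([[ 1.17553440e-03, -9.52522762e-01, -3.04465113e-01,
         7.74229260e-02],
       [ 9.99999309e-01,  1.11382904e-03,  3.76352050e-04,
         3.96917345e-04],
       [-1.93618093e-05, -3.04465345e-01,  9.52523413e-01,
        -1.17647047e-01],
       [ 0.00000000e+00,  0.00000000e+00,  0.00000000e+00,
         1.00000000e+00]])} 3.05 [0.49000046 0.05996025 0.3600082 ] -2.9340553475940162e-05 [-0.33681719 -0.05548178  0.60206499]
```

View pics/w0.png

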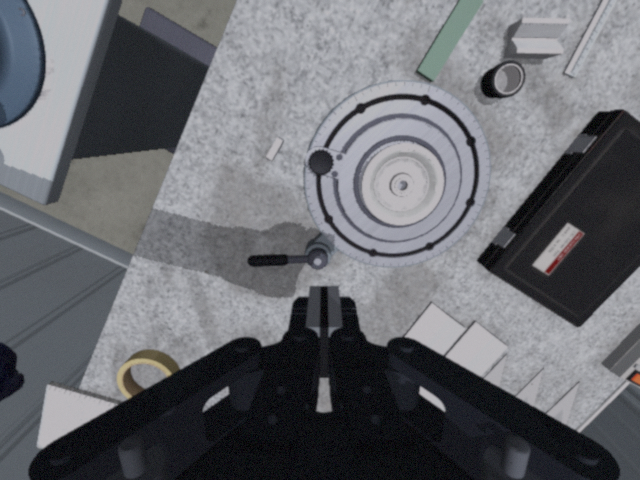

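The wrist picture shows the wheel centred at about (403,184), the knob at (320,161), the pivot ball at (317,259), the grip from (249,261) to (288,260), and the tape at (148,375), clear of the sweep.

Run:
```python
from h import *
f=np.load("w0.npz"); c={k:f[k] for k in("K","position","rotation")}; p=f["p"].astype(int); mx=p.max(-1)
def comp(m,uv):
    nn,L,S,C=cv2.connectedComponentsWithStats(m.astype(np.uint8)); i=L[uv[1],uv[0]]; return L==i,C[i]
P=points(c,f["d"])
k,ck=comp((mx<70)&(P[...,2]>.055),(320,161)); print("knob",k.sum(),cast(c,ck,.061),cv2.minEnclosingCircle(cast(c,np.argwhere(k)[:,::-1],.061)[:,:2].astype(np.float32)))
w=np.argwhere((P[...,2]>.058)&(P[...,2]<.067)&(p.min(-1)>120))[:,::-1]; w=w[np.hypot(*(w-[403,184]).T)<60]; print("wheel",cv2.minEnclosingCircle(cast(c,w,.062)[:,:2].astype(np.float32)))
# ring outer edge / base
b=np.argwhere((P[...,2]>.012)&(P[...,2]<.03))[:,::-1]; b=b[np.hypot(*(b-[398,174]).T)<105]; print("base",cv2.minEnclosingCircle(cast(c,b,.026)[:,:2].astype(np.float32)))
g,cg=comp((mx<60)&(P[...,2]>.035),(268,260)); gp=np.argwhere(g)[:,::-1]; q=cast(c,gp,.049)[:,:2]
vx,vy,x0,y0=cv2.fitLine(q.astype(np.float32),cv2.DIST_HUBER,0,.01,.01).ravel(); t=(q-[x0,y0])@[vx,vy]; print("grip",len(q),np.degrees(np.arctan2(vy,vx)),[(np.array([x0,y0])+s*np.array([vx,vy])).round(4) for s in(t.min(),t.max())], "zmed",np.median(P[g][:,2]))
print("ball",cast(c,[317,259],.055), "bolt depth",P[259,317])
```

```text
knob 438 [[0.46745746 0.0933444  0.061     ]] ((0.4677426218986511, 0.0932149812579155), 0.014434830285608768)
wheel ((0.5687410831451416, 0.11821292340755463), 0.05055250599980354)
base ((0.5605584383010864, 0.11680727452039719), 0.1329956203699112)
grip 562 37.39447 [array([ 0.4464, -0.0735]), array([ 0.5309, -0.0089])] zmed 0.051266161818725564
ball [[ 0.52524015 -0.02085579  0.055     ]] bolt depth [ 0.52606291 -0.02254536  0.05019849]
```

```bash
cat >> h.py <<'E'
C=np.array([.569,.118]); PIV=np.array([.525,-.0235]); K0=np.array([.4675,.0935])
def u(d): d=np.radians(d); return np.array([np.cos(d),np.sin(d)])
def lever(th,off,z,r=.075):  # off>0: tool behind the lever on the clockwise side
    return np.r_[PIV+r*u(th)-off*u(th+90),z]
E
python3 - <<'E'
from rig import *
from h import *
A=lambda th:down(np.radians(th-180))
movep(lever(209,.036,.13),A(209)); move_l(lever(209,.036,.053),feed=.12)
s0=sense(); print(s0["time_s"],s0["position"],s0["wrist_force"])
hit=move_l(lever(209,.019,.053),feed=.06,until_force=12); print("contact",hit,sense()["wrist_force"]-s0["wrist_force"])
th=209
while not hit and th<285:
    th+=8; hit=move_l(lever(th,.019,.053),A(th),feed=.08,until_force=14); s=sense(); print(th,hit,s["position"].round(4),(s["wrist_force"]-s0["wrist_force"]).round(1))
s=sense(); p=s["position"]; print(s["time_s"])
d=p[:2]-PIV; print("tool bearing",np.degrees(np.arctan2(d[1],d[0]))%360,np.hypot(*d))
E
```

```text
4.875 [ 0.44268614 -0.02832963  0.05356063] [-0.02140928  0.35465612  0.80255742]
contact False [-0.18349472 -0.10203723 -0.32904442]
217 False [ 0.4536 -0.0536  0.053 ] [-0.9 -0.7 -1.3]
225 False [ 0.4585 -0.063   0.053 ] [-0.5 -1.1  0.2]
233 False [ 0.4647 -0.0718  0.053 ] [-0.4 -0.3 -0.3]
241 False [ 0.4719 -0.0797  0.0529] [-0.8 -0.1 -0.8]
249 False [ 0.4804 -0.0865  0.053 ] [-0.8 -0.2 -1. ]
257 False [ 0.4896 -0.0922  0.053 ] [ 0.1 -0.9 -0.8]
265 False [ 0.4995 -0.0964  0.053 ] [ 0.3 -0.3 -0.8]
273 False [ 0.5099 -0.0992  0.053 ] [ 0.1 -0.1 -1. ]
281 True [ 0.5134 -0.1007  0.0516] [-1.6 -0.1  0.2]
7.85
tool bearing 261.4309824135393 0.07809504895729905
```

Run:
```python
from rig import *
from h import *
A=down(np.radians(95))
move_l(lever(275,.045,.053),A,feed=.12); move_l(lever(275,.06,.2),A,feed=.25)
movep([.45,.05,.30],down(np.radians(29)))
s=sense(); p,d=camera("wrist"); cp=camera_params("wrist"); print(s["time_s"])
T=cp["tool_from_camera"]; c=dict(K=cp["K"],position=s["position"]+s["tcp_rot"]@T[:3,3],rotation=s["tcp_rot"]@T[:3,:3])
np.savez("w1.npz",p=p,d=d,**c); cv2.imwrite("pics/w1.png",p[:,:,::-1])
P=points(c,d); m=(p.max(-1)<70)&(P[...,2]>.038)&(P[...,2]<.062)&(np.hypot(P[...,0]-PIV[0],P[...,1]-PIV[1])<.11)&(np.hypot(P[...,0]-PIV[0],P[...,1]-PIV[1])>.045)&(np.hypot(P[...,0]-C[0],P[...,1]-C[1])>.14)
q=P[m]; g=q.mean(0)-np.r_[PIV,0]; print("lever bearing",len(q),np.degrees(np.arctan2(g[1],g[0]))%360,q.mean(0))
k=(p.max(-1)<70)&(P[...,2]>.056)&(P[...,2]<.066)&(np.hypot(P[...,0]-K0[0],P[...,1]-K0[1])<.03); print("knob",k.sum(),P[k].mean(0))
```

```text
10.3167
lever bearing 0 nan [nan nan nan]
knob 598 [0.46691453 0.09347427 0.06046016]<stdin>:10: RuntimeWarning: Mean of empty slice.
  ret = um.true_divide(
```

View pics/w1.png

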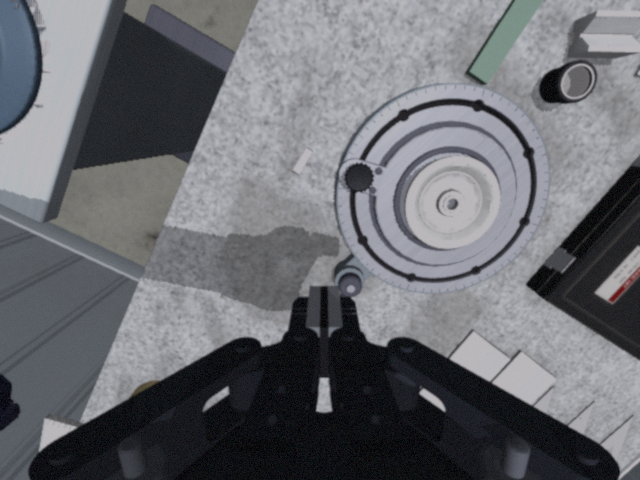

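The lever no longer points left and is now hidden under the gripper. The knob at (358,178) hasn't moved. I'll measure the lever with the fixed cameras.

Run:
```python
from rig import *
from h import *
for n in("scene","side"):
    p,d=camera(n); c=camera_params(n); P=points(c,d); r=np.hypot(P[...,0]-PIV[0],P[...,1]-PIV[1])
    m=(p.max(-1)<75)&(P[...,2]>.036)&(P[...,2]<.062)&(r<.11)&(r>.045)&(np.hypot(P[...,0]-C[0],P[...,1]-C[1])>.14)
    q=P[m]; print(n,len(q))
    if len(q): g=q.mean(0)-np.r_[PIV,0]; print(np.degrees(np.arctan2(g[1],g[0]))%360,q.mean(0),r[m].min(),r[m].max())
    cv2.imwrite(f"pics/{n}1.png",p[:,:,::-1])
```

```text
scene 83
272.56534029454906 [ 0.52800728 -0.09062148  0.05133285] 0.04564597558569756 0.09035062205457903
side 40
275.3526347332744 [ 0.53116391 -0.08928779  0.05414887] 0.04530301935528056 0.0881815012094273
```

Run:
```python
from rig import *
from h import *
d=K0-C; R=np.hypot(*d); b0=np.degrees(np.arctan2(d[1],d[0]))%360; print(R,b0)
A=lambda a:down(np.radians(60-a))
pos=lambda a,z:np.r_[C+.105*u(b0-a),z]
movep(pos(0,.125),A(0)); move_l(pos(0,.095),feed=.1); s0=sense(); print(s0["time_s"],s0["wrist_force"])
h=move_l(pos(0,.078),feed=.03,until_force=1.8); s=sense(); print("touch",h,s["position"].round(4),s["wrist_force"]-s0["wrist_force"])
h=move_l(pos(0,.068),feed=.02,until_force=14); s=sense(); print("down",h,s["position"].round(4),s["wrist_force"]-s0["wrist_force"],s["time_s"])
```

```text
0.104415037231234 193.5704343851615
11.6667 [-0.26491219 -0.63434294 -0.30713535]
touch True [0.4674 0.0935 0.0813] [0.42819347 0.4547458  3.33001661]
down True [0.4675 0.0935 0.0759] [-2.46603012 -0.28877911  9.94251065] 12.5833
```

Run:
```python
from rig import *
from h import *
b0=193.57
A=lambda a:down(np.radians(60-a))
pos=lambda a,z:np.r_[C+.105*u(b0-a),z]
for a in (3,8,14,20,26,32,38,42):
    move_l(pos(a,.0745),A(a),feed=.05); s=sense(); print(a,s["position"].round(4),s["wrist_force"].round(1))
    if a==8:
        p,d=camera("side"); cv2.imwrite("pics/turn.png",p[:,:,::-1])
print(s["time_s"])
```

```text
3 [0.4663 0.0992 0.0758] [-4.4 -0.2 16.5]
8 [0.4651 0.1085 0.0758] [-2.6 -0.2 16.4]
14 [0.4646 0.1196 0.0758] [-2.1 -0.2 16. ]
20 [0.4654 0.1308 0.0758] [-2.   0.9 16.7]
26 [0.4674 0.1418 0.0758] [-2.7  1.2 15.6]
32 [0.4705 0.1524 0.0758] [-0.9  0.4 14. ]
38 [0.4747 0.1627 0.0759] [-2.5  1.  13.7]
42 [0.4781 0.1693 0.0759] [-1.   0.8 12.9]
15.3583
```

Run:
```python
from rig import *
from h import *
b0=193.57
A=down(np.radians(18))
pos=lambda a,z,r=.105:np.r_[C+r*u(b0-a),z]
move_l(pos(42,.10),A,feed=.06)
move_l(pos(10,.2),A,feed=.25)
movep([.43,.07,.28],down(np.radians(29)))
s=sense(); p,d=camera("wrist"); cp=camera_params("wrist"); T=cp["tool_from_camera"]; c=dict(K=cp["K"],position=s["position"]+s["tcp_rot"]@T[:3,3],rotation=s["tcp_rot"]@T[:3,:3])
P=points(c,d); r=np.hypot(P[...,0]-C[0],P[...,1]-C[1]); k=(p.max(-1)<70)&(P[...,2]>.046)&(P[...,2]<.066)&(r>.08)&(r<.125)
q=P[k]; q=q[q[:,2]>np.percentile(q[:,2],50)-.003]; m=q.mean(0); b=np.degrees(np.arctan2(*(m[:2]-C)[::-1]))%360
print("knob",k.sum(),m.round(4),"turned",b0-b,"R",np.hypot(*(m[:2]-C)),s["time_s"])
cv2.imwrite("pics/w2.png",p[:,:,::-1])
```

```text
knob 716 [0.4763 0.1683 0.0535] turned 42.0726103849758 R 0.10542931727843517 17.0167
```

View pics/w2.png

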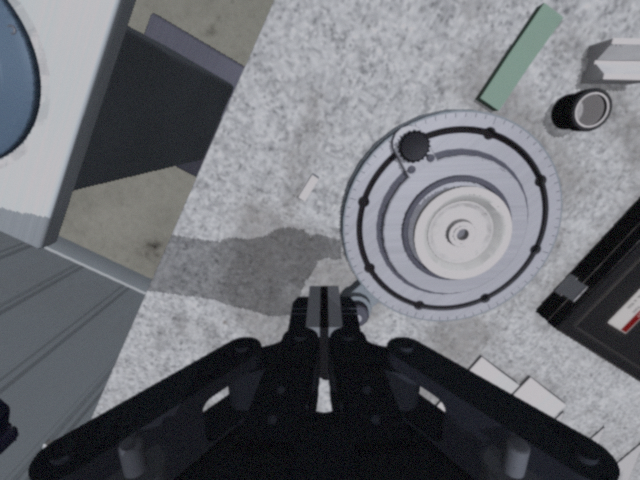

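The knob at (414,146) has turned 42.1°, and its top is at 53.5 mm, so the plunger is riding under the ring as expected. Now I nudge it sideways into the hole.

Run:
```python
from rig import *
from h import *
b0=193.57
A=lambda a:down(np.radians(13.57-a))
pos=lambda a,z,r=.105:np.r_[C+r*u(b0-a),z]
movep(pos(19,.13),A(19)); move_l(pos(19,.073),feed=.12); s0=sense()
for a in (26,28,29,30,31,32,33):
    h=move_l(pos(a,.073),A(a),feed=.03,until_force=7); s=sense(); print(a,h,s["position"].round(4),(s["wrist_force"]-s0["wrist_force"]).round(1))
    if h: break
d=s["position"][:2]-C; at=(b0-np.degrees(np.arctan2(d[1],d[0])))%360; print("tool at",at)
move_l(pos(at-8,.073),feed=.08); move_l(pos(at-10,.16),feed=.2)
movep([.43,.07,.28],down(np.radians(29)))
s=sense(); p,d=camera("wrist"); cp=camera_params("wrist"); T=cp["tool_from_camera"]; c=dict(K=cp["K"],position=s["position"]+s["tcp_rot"]@T[:3,3],rotation=s["tcp_rot"]@T[:3,:3])
P=points(c,d); r=np.hypot(P[...,0]-C[0],P[...,1]-C[1]); k=(p.max(-1)<70)&(P[...,2]>.046)&(P[...,2]<.066)&(r>.08)&(r<.125)
q=P[k]; q=q[q[:,2]>np.percentile(q[:,2],50)-.003]; m=q.mean(0); b=np.degrees(np.arctan2(*(m[:2]-C)[::-1]))%360
print("knob",k.sum(),m.round(4),"turned",b0-b,"R",np.hypot(*(m[:2]-C)),s["time_s"])
```

```text
26 False [0.4667 0.1406 0.0734] [ 0.  -2.1 -0.4]
28 False [0.4674 0.1441 0.0731] [-0.2 -0.8 -0.3]
29 False [0.4678 0.1459 0.073 ] [-0.7 -0.6  0.3]
30 False [0.4683 0.1478 0.073 ] [ 0.2 -1.2 -0.6]
31 False [0.4689 0.1496 0.073 ] [-0.  -0.7 -0.1]
32 False [0.469  0.1503 0.0729] [-2.2 -3.4  1.4]
33 False [0.469  0.1507 0.0728] [-1.9 -6.9  4.5]
tool at 31.677302202649287
knob 762 [0.4793 0.1731 0.0604] turned 45.14157091752594 R 0.10525088945523912 22.2333
```

The plunger is up at 45.1°, with its top at 60.4 mm. Now the lever goes back, after a quick check that the microscope is clear.

Run:
```python
from rig import *
from h import *
f=np.load("side0.npz"); P=points(camera_params("side"),f["d"]); m=(P[...,2]>.06)&(P[...,2]<.35)&(P[...,0]>.4)&(P[...,0]<.85)&(P[...,1]<-.08)&(P[...,1]>-.45); q=P[m]
print("tall stuff nearest",q[:,1].max(),q[np.argmax(q[:,1])])
if q[:,1].max()>-.2: raise SystemExit
A=lambda th:down(np.radians(th-180))
movep(lever(278,-.045,.14),A(278)); move_l(lever(278,-.042,.053),feed=.15); s0=sense(); print(s0["time_s"],s0["position"])
hit=move_l(lever(278,-.021,.053),feed=.06,until_force=12); th=278; print("contact",hit)
while not hit and th>199:
    th-=8; hit=move_l(lever(th,-.019,.053),A(th),feed=.08,until_force=14); s=sense(); print(th,hit,s["position"].round(4),(s["wrist_force"]-s0["wrist_force"]).round(1))
print(sense()["time_s"])
```

```text
tall stuff nearest -0.3406925366058575 [ 0.64443779 -0.34069254  0.18574976]
24.5167 [ 0.57773747 -0.091983    0.05375165]
contact False
270 False [ 0.5442 -0.0985  0.0531] [-1.1  0.1  0.8]
262 False [ 0.5336 -0.1002  0.053 ] [-2.  -0.1  0.1]
254 False [ 0.5227 -0.1007  0.0529] [-0.9  0.4  0.9]
246 False [ 0.5119 -0.0996  0.0529] [ 0.1 -0.9  0.2]
238 False [ 0.5015 -0.097   0.0529] [-1.1 -0.5 -0.3]
230 False [ 0.4914 -0.093   0.053 ] [-0.5 -0.6  0.8]
222 False [ 0.4821 -0.0876  0.053 ] [-1.5  0.1  0.8]
214 False [ 0.4735 -0.081   0.053 ] [-1.1 -1.1  0.1]
206 False [ 0.4669 -0.0743  0.0533] [ 1.2 -4.1  0.4]
198 True [ 0.4657 -0.0751  0.0542] [ 0.8 -4.3  0.2]
27.8667
```

Run:
```python
from rig import *
from h import *
b0=193.57
move_l(lever(207,-.05,.055),feed=.12); move_l(lever(207,-.06,.2),feed=.25)
movep([.49,.06,.36],down(np.radians(29)))
s=sense(); p,d=camera("wrist"); cp=camera_params("wrist"); T=cp["tool_from_camera"]; c=dict(K=cp["K"],position=s["position"]+s["tcp_rot"]@T[:3,3],rotation=s["tcp_rot"]@T[:3,:3])
P=points(c,d); r=np.hypot(P[...,0]-C[0],P[...,1]-C[1]); k=(p.max(-1)<70)&(P[...,2]>.046)&(P[...,2]<.066)&(r>.08)&(r<.125)
m=P[k]; m=m[m[:,2]>np.percentile(m[:,2],50)-.003].mean(0); print("knob",m.round(4),"turned",b0-np.degrees(np.arctan2(*(m[:2]-C)[::-1]))%360)
def grip(p,P):
    r=np.hypot(P[...,0]-PIV[0],P[...,1]-PIV[1]); g=(p.max(-1)<75)&(P[...,2]>.04)&(P[...,2]<.062)&(r<.11)&(r>.045)&(np.hypot(P[...,0]-C[0],P[...,1]-C[1])>.14)&(P[...,0]<.5)
    q=P[g].mean(0)-np.r_[PIV,0]; return g.sum(),np.degrees(np.arctan2(q[1],q[0]))%360
f=np.load("w0.npz"); P0=points({n:f[n] for n in("K","position","rotation")},f["d"])
print("lever now",grip(p,P),"at start",grip(f["p"],P0)); print(s["time_s"],s["wrist_force"])
for n in("scene","side"):
    f=np.load(n+"0.npz"); c=camera_params(n); a,dd=camera(n); print(n,"start",grip(f["p"],points(c,f["d"])),"now",grip(a,points(c,dd)))
cv2.imwrite("pics/w3.png",p[:,:,::-1])
```

```text
knob [0.4789 0.1736 0.0605] turned 45.255556109412794
lever now (np.int64(402), np.float64(205.61099613488184)) at start (np.int64(405), np.float64(209.34883503367843))
29.95 [-0.43842821 -0.62265189  0.15028523]
scene start (np.int64(121), np.float64(207.35570174496738)) now (np.int64(153), np.float64(204.11064797096083))
side start (np.int64(84), np.float64(204.9185657952668)) now (np.int64(97), np.float64(200.9746610827057))
```

View pics/w3.png

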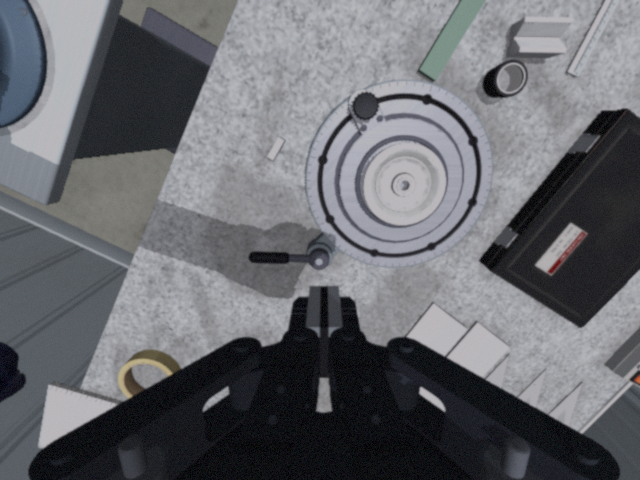

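The last picture shows the knob one division on at (365,105), the lever at its tight stop with the grip at (250–288,258), the wheel seated at (404,184) and the bystanders in place. Handing in.

```bash
python3 -c "
from rig import *
print(finish_job())"
```

```text
the job is handed in; nothing more can be done
None
```

I indexed the table one division clockwise (about 45.2° measured) with the plunger up in the next hole, pushed the clamp lever back to its tight stop, left the wheel in its nest and the other things where they were, and handed the job in at about 30 s; no verdict came back.

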